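Roll the oxygen cylinder into its V cradle

TASK

Before the mobile clinic drives on, roll the small oxygen cylinder sideways across the desk and over the ramp of its cradle, so that it drops into the V and lies squarely in it at rest, the straight part of its body centred lengthwise on the cradle. Push it along slowly with the fingertips so that it turns as it goes and never runs away, and nudge it endwise along the V if it lies off centre. Do not lift it or tip it up, and leave the other things on the desk where they are.

Things in the scene. Friction and masses are not known exactly. Their poses are not given: they have to be found in the camera images.
- cylinder: Small smooth metal oxygen cylinder lying right of the cradle, 0.45-0.65 kg, friction about 0.4; rolls on some 10 cm after a push. Straight body 64 mm diameter, 110 mm long. Origin on its axis at mid body. x axis along it, foot to valve (valve away from the robot); y, z turn as it rolls. End faces, on the axis: flat foot (54 mm diameter) at x = -62 mm, valve gland (16 mm) at x = +111 mm.
- cradle: Low grey plastic cradle fixed to the desk, 100 mm long (x, along the V, away from the robot), 141 mm across (y), open ends. Origin: its middle at desk level. On both sides a 15 degree ramp rises from y = 70.6 mm to a crest 13.5 mm high at y = 20 mm; inside, a 120 degree V falls to 2 mm height at y = 0. The cylinder's axis lies 32 mm high on the desk, 45.5 on the crest, 39 in the V.
- sanitiser: Clear bottle of hand sanitiser, 56 mm diameter, 150 mm tall, loose; leave alone. Origin at the centre of its underside.
- stamp: Office stamp, 42 mm square and about 80 mm tall with a wooden knob, loose; leave alone. Origin at the centre of its underside.
- spatula_jar: Steel beaker of wooden spatulas, 72 mm diameter, beaker 90 mm and spatulas 150 mm tall, loose; leave alone. Origin at the centre of its underside.
- oximeter: Fingertip pulse oximeter, 58 by 32 by 30 mm, loose; leave alone. Origin at the centre of its underside.
Things that resemble listed ones, but are neither listed nor needed, are in the scene too. Leave any blue look-alike of the cylinder alone.

How it is judged:
By the outcome, as a careful person would: the job done as asked, in the order asked, and still so for the second after the job is handed in, with the robot touching nothing.
It also fails if it takes over 51 s, if anything falls off the work surface, if the arm or the gripper's body presses on something with over 40 N, if the wrist force passes 120 N, or if a joint passes its speed limit or range.

ROBOT

A 6-joint arm with a two-finger parallel gripper is mounted at the origin on the work surface. World frame = base frame: x ahead of the robot, y to its left, z up, the work surface at z = 0. Lengths are in mm, angles in rad, forces in N, time in s.
With the tool pointing down it reaches from about 275 to 750 mm from the base axis. Payload 10.2 kg.
Tool frame: the origin (TCP) lies at the very end of the fingers, on their centre line; the grasp point (between the pads) lies 19 mm behind it; y points along the fingers, x is the direction in which the jaws open and shut, and the axes are right-handed (so a half turn about y gives the same grasp; the last joint's range is limited). The gripper opens to 85 mm and grips with 20 to 120 N. Pads are 22 mm wide; open, the fingers measure 114 mm over their backs; the gripper's body (76 mm by 85 mm) begins 54 mm behind the grasp point. The pads swing forward as they close: fully open they stand 13 mm farther back than shut.
Start: joints at [1.119, 0.313, 1.498, -0, 1.331, -0.223], TCP at [119.087, 511.321, 231.294] pointing down, gripper open.
Joint ranges: [-2.94, 2.94], [-0.97, 2.17], [0.19, 2.56], [-1.23, 4.37], [0.02, 3.11], [-2.88, 2.88]. Speed limits (rad/s): [2.39, 2.39, 3.01, 3.14, 3.14, 3.14].

INTERFACE

Orientations are given as a unit quaternion [w, x, y, z].
In Python, from rig import telemetry, imaging, ctrl gives the robot as it stands.
- The arm moves only by the shell command python3 -m handwheel 'ROWS' [FORCE]. ROWS is JSON, a list of rows, each an object with "delta_pos": the shift along the tool's x, y, z in cm, a list of three; "twist": the turn, a rotation vector about the tool's x, y, z in rad, a list of three; "jaw": the opening, from 0 (shut) to 1 (fully open). A call has exactly 10 rows; each row is the pose to reach, as a shift and turn from the pose commanded when the call began, along the tool's axes at that moment; what a row does not reach only later rows make up. A row lasts 1/12 s, in which the tool goes at most 41.7 mm and 7.16 degrees, less where a joint would pass 70% of its speed; a pose out of reach is approached as far as the arm can. A call with a gripper value outside its range is refused whole. The fingers move at their own pace and stop on an object; FORCE is the grip in N (left out, the last holds). Time passes only in rows, so rows that repeat a pose let the fingers close, or fill a call up. It gives the time, the measured TCP pose, the force and the opening at its end, in the units of the state.
- telemetry.sense(): the state, without advancing time (a new reading comes with each control period).
- imaging.capture(name): name is "side" or "top" or "wrist"; returns a dict with "frame" (384x512x3 uint8, red, green, blue), "z_map" (384x512 float32, mm along the optical axis (not along the pixel's ray), 0 where there is no reading), "fx", "fy", "cx", "cy" (pixels), "rvec" (rotation vector, rad) and "tvec" (3), from world to camera coordinates, as OpenCV has them. Camera axes: x right, y down, z forward; pixel columns grow to the right and rows downward; lengths in mm; the calibration is good to about 2 mm. A picture is of the moment at which its call begins.
- ctrl.finish_job(): hands the job in, once; it reports no verdict.
The state is a dict: "time_s": time; "joints": joint angles; "dq": joint speeds; "tau": joint torques, N m; "eef_pos": TCP position; "ee_rot": TCP orientation; "force": force on the tool from outside, world axes, zero at the start; "wrist_torque": the same for the moment, N m; "grip_width": opening from 0.0 (shut) to 1.0 (fully open).
Only numpy, scipy, OpenCV 4.12 (cv2) and the standard library are available. Lean on these libraries where they do the work, as an engineer would, in place of code of your own. Each camera call takes 0.05 s, during which the arm holds its last target.

## Working session

There is one attempt and no reset: what is moved stays moved. The work goes in short steps, Python scripts to look and compute and a shell command to move; the robot and the scene stay as the last step left them, time stands still between calls to the robot, and variables do not carry over. Pictures are saved under pics/ and viewed, and the job is handed in when it is done.

```bash
ls; mkdir -p pics
python3 - <<'E'
from rig import telemetry, imaging
import cv2,numpy as np
s=telemetry.sense(); print({k:np.round(v,3).tolist() for k,v in s.items()})
for n in("top","side"):
    d=imaging.capture(n); cv2.imwrite(f'pics/{n}0.png',d['frame'][:,:,::-1]); np.savez(f'pics/{n}0.npz',**d)
    print(n,d['fx'],d['fy'],d['cx'],d['cy'],d['rvec'],d['tvec'])
E
```

```text
pics
{'time_s': 0.0, 'joints': [1.119, 0.313, 1.498, 0.0, 1.331, -0.223], 'dq': [0.001, 0.001, 0.001, 0.0, 0.0, 0.0], 'tau': [0.002, -41.227, -25.974, -0.0, 0.004, 0.0], 'eef_pos': [118.972, 511.084, 230.749], 'ee_rot': [-0.554, 0.554, 0.439, -0.44], 'force': [1.853, -0.963, 0.328], 'wrist_torque': [-0.0, 0.0, 0.022], 'grip_width': 0.999}
top 373.0432149439603 373.0432149439603 255.76885781022173 189.31106523300835 [ 2.1901502  -2.16402961  0.03420524] [ -18.36476304  542.12106493 1041.72149574]
side 427.72457969509014 427.72457969509014 259.7353327858758 193.22310881016767 [ 0.199375   -2.88188055  1.15661121] [ 545.25744633  126.27392631 1343.1608038 ]
```

View pics/top0.png

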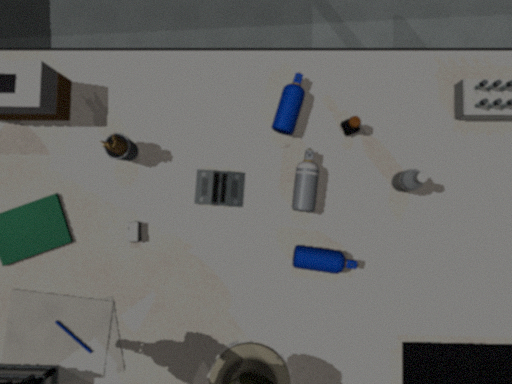

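View pics/side0.png

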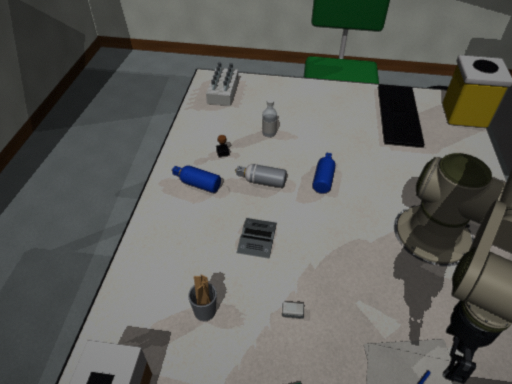

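The top view shows the silver cylinder near (306,185) with its valve up. The cradle is near (219,188), the stamp at (351,125), and the blue look-alikes at (289,108) and (320,259). Next I measure poses.

```bash
cat > h.py <<'E'
import numpy as np,cv2
from rig import telemetry, imaging
def pts(d):
    R,_=cv2.Rodrigues(np.array(d['rvec'],float)); t=np.array(d['tvec'],float).ravel()
    z=d['z_map'].astype(float); v,u=np.mgrid[0:z.shape[0],0:z.shape[1]]
    c=np.stack([(u-d['cx'])/d['fx']*z,(v-d['cy'])/d['fy']*z,z],-1)
    P=(c-t)@R; P[z==0]=np.nan; return P
def cast(d,u,v,h):
    R,_=cv2.Rodrigues(np.array(d['rvec'],float)); t=np.array(d['tvec'],float).ravel()
    C=-R.T@t; r=R.T@np.array([(u-d['cx'])/d['fx'],(v-d['cy'])/d['fy'],1]); return C+r*(h-C[2])/r[2]
def comps(d,lo=8,amin=30):
    P=pts(d); m=(np.nan_to_num(P[...,2])>lo).astype(np.uint8)
    n,L,S,c=cv2.connectedComponentsWithStats(m); out=[]
    for i in range(1,n):
        if S[i,4]>=amin:
            Q=P[L==i]; out.append((S[i,:5].tolist(),Q))
    return out
E
python3 - <<'E'
from h import *
d=dict(np.load('pics/top0.npz'))
for s,Q in comps(d,6):
    print(s,'min',Q.min(0).round(),'max',Q.max(0).round(),'med',np.median(Q,0).round())
f=d['frame'][60:290,180:440,::-1]; cv2.imwrite('pics/crop0.png',cv2.resize(f,None,fx=3,fy=3,interpolation=cv2.INTER_CUBIC)[:600])
P=pts(d); print('desk',np.nanmedian(P[200:240,180:270,2]))
E
```

```text
[0, 61, 71, 60, 3870] min [739. 537.   6.] max [859. 738. 157.] med [785. 569. 144.]
[271, 73, 34, 62, 1210] min [ 697. -144.   10.] max [871. -53.  71.] med [ 767. -101.   59.]
[453, 78, 59, 43, 2276] min [ 748. -733.    6.] max [ 869. -572.  102.] med [ 796. -628.   54.]
[340, 116, 21, 21, 283] min [ 699. -300.    7.] max [ 743. -249.   83.] med [ 719. -270.   30.]
[99, 133, 39, 28, 738] min [615. 326.   8.] max [685. 399. 152.] med [645. 354.  83.]
[292, 148, 27, 65, 1232] min [ 480. -184.    6.] max [ 657. -113.   69.] med [ 555. -149.   59.]
[391, 169, 37, 23, 618] min [ 541. -446.    7.] max [ 597. -393.  155.] med [ 566. -409.  100.]
[197, 170, 44, 37, 1123] min [494.  34.   6.] max [597. 157.  19.] med [545.  97.  10.]
[0, 193, 72, 73, 3491] min [317. 517.   6.] max [525. 728.  20.] med [420. 631.  13.]
[127, 221, 14, 21, 276] min [391. 316.   6.] max [448. 352.  36.] med [420. 329.  30.]
[292, 245, 66, 29, 1297] min [ 315. -291.   12.] max [ 390. -115.   70.] med [ 352. -188.   59.]
[55, 319, 40, 37, 224] min [ 70. 439.   6.] max [167. 555.  18.] med [124. 500.  11.]
[209, 343, 81, 41, 2558] min [   2. -110.    6.] max [114. 112. 229.] med [69. -2. 17.]
[402, 342, 110, 42, 4439] min [  15. -713.    6.] max [ 128. -419.   30.] med [  76. -560.   19.]
[0, 363, 59, 21, 1089] min [ -8. 453.   6.] max [131. 704. 319.] med [ 32. 594.  27.]
desk 1.20502138798462
```

View pics/crop0.png

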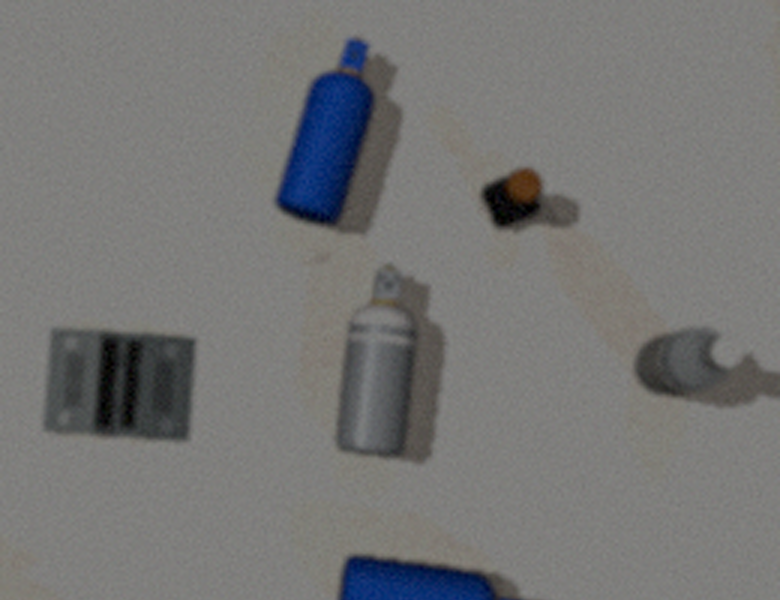

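```bash
cat >> h.py <<'E'
def cyl(d,box):
    # box: world xmin,xmax,ymin,ymax ; returns body mid, yaw
    P=pts(d); z=np.nan_to_num(P[...,2])
    m=(z>12)&(P[...,0]>box[0])&(P[...,0]<box[1])&(P[...,1]>box[2])&(P[...,1]<box[3])
    Q=P[m]; top=Q[Q[:,2]>Q[:,2].max()-14]
    for _ in range(3):
        c=top[:,:2].mean(0); _,_,V=np.linalg.svd(top[:,:2]-c); a=V[0]*np.sign(V[0][0])
        top=top[np.abs((top[:,:2]-c)@[-a[1],a[0]])<30]
    s=(Q[:,:2]-c)@a; w=(Q[:,:2]-c)@np.array([-a[1],a[0]])
    z=Q[:,2]
    print('c',c.round(1),'yaw deg',np.degrees(np.arctan2(a[1],a[0])).round(2),'s',np.percentile(s,[0,1,99,100]).round(1),'w',np.percentile(w,[1,50,99]).round(1))
    for k in np.arange(-100,130,10):
        q=(s>=k)&(s<k+10)
        if q.sum()>3: print(int(k),int(q.sum()),'z99',np.percentile(z[q],97).round(1),'w',w[q].min().round(1),w[q].max().round(1))
    return c,a
E
python3 - <<'E'
from h import *
d=dict(np.load('pics/top0.npz'))
c,a=cyl(d,(470,665,-190,-105))
# cradle: colour contour
P=pts(d)
m=((np.nan_to_num(P[...,2])>4)&(P[...,1]>20)&(P[...,1]<170)&(P[...,0]>480)&(P[...,0]<610)).astype(np.uint8)
g=cv2.cvtColor(d['frame'],cv2.COLOR_RGB2GRAY); 
m2=np.zeros_like(g); m2[160:215,185:255]=(g[160:215,185:255]<112)
print('desk gray',np.median(g[160:215,250:280]))
for mm in (m,m2):
    cs,_=cv2.findContours(mm,cv2.RETR_EXTERNAL,cv2.CHAIN_APPROX_NONE); k=max(cs,key=cv2.contourArea)
    r=cv2.minAreaRect(k); b=cv2.boxPoints(r); w=np.array([cast(d,u,v,3) for u,v in b])
    print(r); print(w.round(1),w.mean(0).round(1))
# dark V stripes
dk=(g<45); dk[:160]=0;dk[215:]=0;dk[:,:185]=0;dk[:,255:]=0
v,u=np.nonzero(dk); W=np.array([cast(d,x,y,8)[:2] for x,y in zip(u,v)]); 
print(len(W),W.mean(0),W.min(0),W.max(0)); 
ys=W[:,1];cf=np.polyfit(W[:,0],ys,1);print('yaw from stripes',np.degrees(np.arctan(cf[0])))
E
```

```text
c [ 547.7 -148.3] yaw deg -5.57 s [-65.8 -64.4 102.2 110.3] w [-30.7   1.7  31.1]
-70 50 z99 64.2 w -28.3 29.6
-60 82 z99 66.5 w -31.3 30.5
-50 86 z99 66.6 w -29.1 31.3
-40 86 z99 66.8 w -31.4 31.7
-30 85 z99 67.1 w -30.3 30.8
-20 88 z99 67.4 w -32.3 31.4
-10 81 z99 66.7 w -31.4 30.1
0 87 z99 66.2 w -29.5 31.2
10 86 z99 67.4 w -31.9 31.5
20 81 z99 67.8 w -30.4 30.3
30 89 z99 66.7 w -32.1 31.4
40 80 z99 67.1 w -32.3 30.1
50 82 z99 65.9 w -30.1 30.3
60 54 z99 63.7 w -26.0 26.0
70 32 z99 51.1 w -11.7 13.2
80 32 z99 50.1 w -10.3 10.1
90 28 z99 49.4 w -12.2 10.0
100 20 z99 48.7 w -11.1 9.3
desk gray 126.0
((219.5, 187.5), (37.0, 47.0), 90.0)
[[600.  162.2   3. ]
 [601.3  26.1   3. ]
 [494.8  24.5   3. ]
 [493.1 159.8   3. ]] [547.3  93.2   3. ]
((219.53298950195312, 187.53807067871094), (49.87293243408203, 36.19350051879883), 4.085616588592529)
[[499.3 167.6   3. ]
 [603.8 162.5   3. ]
 [594.8  18.2   3. ]
 [490.9  24.1   3. ]] [547.2  93.1   3. ]
366 [547.25571498  89.94101868] [505.05947239  44.74040918] [591.36766032 113.49514758]
yaw from stripes -2.364646708019687
```

```bash
cat >> h.py <<'E'
from scipy.spatial.transform import Rotation as Ro
def tool():
    s=telemetry.sense(); q=s['ee_rot']; R=Ro.from_quat([q[1],q[2],q[3],q[0]]).as_matrix()
    return s,np.array(s['eef_pos']),R
def goto(p,yaw):  # tool y down, tool x along yaw (or +180), print shift cm & twist
    s,e,R=tool()
    for y in (yaw,yaw+180):
        y=np.radians(y); X=np.array([np.cos(y),np.sin(y),0]); Y=np.array([0,0,-1.]); Z=np.cross(X,Y)
        T=np.stack([X,Y,Z],1); print('yaw',round(np.degrees(y),1),'shift cm',(R.T@(np.array(p)-e)/10).round(2),'twist',Ro.from_matrix(R.T@T).as_rotvec().round(3))
E
python3 - <<'E'
from h import *
s,e,R=tool(); print(R.round(3))
goto([546,-230,200],-5.6)
d=dict(np.load('pics/top0.npz'));g=cv2.cvtColor(d['frame'],cv2.COLOR_RGB2GRAY)
pr=g[176:200,196:246].astype(int); print(pr.mean(0).round().astype(int))
# stripes restricted
dk=(g<60); m=np.zeros_like(dk); m[160:215,208:232]=dk[160:215,208:232]
W=np.array([cast(d,u,v,8)[:2] for v,u in zip(*np.nonzero(m))])
print(W.mean(0),W.min(0),W.max(0))
q=cv2.minAreaRect(W.astype(np.float32));print(q)
rows=[W[abs(W[:,0]-x)<4][:,1].mean() for x in range(510,590,8)];cf=np.polyfit(range(510,590,8),rows,1);print('yaw',np.degrees(np.arctan(cf[0])),'y at 547',np.polyval(cf,547))
E
```

```text
[[ 0.227 -0.001 -0.974]
 [ 0.974 -0.001  0.227]
 [-0.001 -1.     0.   ]]
yaw -5.6 shift cm [-62.49   3.13 -58.4 ] twist [ 1.00e-03  1.44e+00 -1.00e-03]
yaw 174.4 shift cm [-62.49   3.13 -58.4 ] twist [-1.000e-03 -1.702e+00 -1.000e-03]
[ 91  81  79  80  82  78  72  68  66  66  68  72  77  80  80  73  55  33
  16  13  12  23  37  48  48  35  22  13  19  32  46  57  61  61  59  53
  51  49  50  50  52  57  62  62  60  59  63  77 101 118]
[545.81554653  89.54223592] [499.37801261  58.58620982] [594.19808735 116.25416614]
((547.0196533203125, 87.89606475830078), (94.80032348632812, 57.46182632446289), 0.7024306058883667)
yaw -2.1748693423068177 y at 547 89.37774169469579
```

```bash
for i in 1; do python3 -m handwheel '[{"delta_pos":[-62.5,3.1,-58.4],"twist":[0,1.44,0],"jaw":0.6},{"delta_pos":[-62.5,3.1,-58.4],"twist":[0,1.44,0],"jaw":0.6},{"delta_pos":[-62.5,3.1,-58.4],"twist":[0,1.44,0],"jaw":0.6},{"delta_pos":[-62.5,3.1,-58.4],"twist":[0,1.44,0],"jaw":0.6},{"delta_pos":[-62.5,3.1,-58.4],"twist":[0,1.44,0],"jaw":0.6},{"delta_pos":[-62.5,3.1,-58.4],"twist":[0,1.44,0],"jaw":0.6},{"delta_pos":[-62.5,3.1,-58.4],"twist":[0,1.44,0],"jaw":0.6},{"delta_pos":[-62.5,3.1,-58.4],"twist":[0,1.44,0],"jaw":0.6},{"delta_pos":[-62.5,3.1,-58.4],"twist":[0,1.44,0],"jaw":0.6},{"delta_pos":[-62.5,3.1,-58.4],"twist":[0,1.44,0],"jaw":0.6}]'; done; python3 -c "
from h import *
goto([546,-230,200],-5.6)"
```

```text
time_s: 0.93
eef_pos: [327.3, 148.6, 216.2]
ee_rot: [0.706, -0.706, -0.03, 0.03]
force: [1.4, 0.6, -0.5]
grip_width: 0.603
yaw -5.6 shift cm [ 18.54   1.63 -39.6 ] twist [-0.     0.184  0.   ]
yaw 174.4 shift cm [ 18.54   1.63 -39.6 ] twist [ 1.000e-03 -2.958e+00  0.000e+00]
```

```bash
python3 -m handwheel '[{"delta_pos":[18.5,1.6,-39.6],"twist":[0,0.184,0],"jaw":0.6},{"delta_pos":[18.5,1.6,-39.6],"twist":[0,0.184,0],"jaw":0.6},{"delta_pos":[18.5,1.6,-39.6],"twist":[0,0.184,0],"jaw":0.6},{"delta_pos":[18.5,1.6,-39.6],"twist":[0,0.184,0],"jaw":0.6},{"delta_pos":[18.5,1.6,-39.6],"twist":[0,0.184,0],"jaw":0.6},{"delta_pos":[18.5,1.6,-39.6],"twist":[0,0.184,0],"jaw":0.6},{"delta_pos":[18.5,1.6,-39.6],"twist":[0,0.184,0],"jaw":0.6},{"delta_pos":[18.5,1.6,-39.6],"twist":[0,0.184,0],"jaw":0.6},{"delta_pos":[18.5,1.6,-39.6],"twist":[0,0.184,0],"jaw":0.6},{"delta_pos":[18.5,1.6,-39.6],"twist":[0,0.184,0],"jaw":0.6}]'
python3 - <<'E'
from h import *
goto([546,-228,25],-5.6)
E
```

```text
time_s: 1.77
eef_pos: [537.6, -210.9, 200.4]
ee_rot: [0.706, -0.706, 0.033, -0.032]
force: [1.6, 0.5, 0.8]
grip_width: 0.597
yaw -5.6 shift cm [ 1.   17.54 -1.63] twist [-0.     0.005 -0.001]
yaw 174.4 shift cm [ 1.   17.54 -1.63] twist [-1.000e-03 -3.136e+00  1.000e-03]
```

```bash
python3 -m handwheel '[{"delta_pos":[0,0,0],"twist":[0,0,0],"jaw":0.6},{"delta_pos":[0,2,0],"twist":[0,0,0],"jaw":0.6},{"delta_pos":[0,5,0],"twist":[0,0,0],"jaw":0.6},{"delta_pos":[0,8.5,0],"twist":[0,0,0],"jaw":0.6},{"delta_pos":[0,12,0],"twist":[0,0,0],"jaw":0.6},{"delta_pos":[0,15,0],"twist":[0,0,0],"jaw":0.6},{"delta_pos":[0,17.5,0],"twist":[0,0,0],"jaw":0.6},{"delta_pos":[0,18,0],"twist":[0,0,0],"jaw":0.6},{"delta_pos":[0,18,0],"twist":[0,0,0],"jaw":0.6},{"delta_pos":[0,18,0],"twist":[0,0,0],"jaw":0.6}]'
python3 - <<'E'
from h import *
goto([546,-228,20],-5.6)
for n in("side","wrist","top"):
    d=imaging.capture(n); cv2.imwrite(f'pics/{n}1.png',d['frame'][:,:,::-1])
    if n=="top": np.savez('pics/top1.npz',**d)
f=cv2.imread('pics/side1.png')[100:260,180:400]; cv2.imwrite('pics/side1c.png',cv2.resize(f,None,fx=3,fy=3))
E
```

```text
time_s: 2.6
eef_pos: [537.7, -209.2, 22.2]
ee_rot: [-0.706, 0.707, -0.032, 0.033]
force: [0.5, 0.7, 0.5]
grip_width: 0.601
yaw -5.6 shift cm [ 1.    0.22 -1.8 ] twist [0.001 0.006 0.001]
yaw 174.4 shift cm [ 1.    0.22 -1.8 ] twist [ 2.000e-03 -3.136e+00 -1.000e-03]
```

View pics/side1c.png

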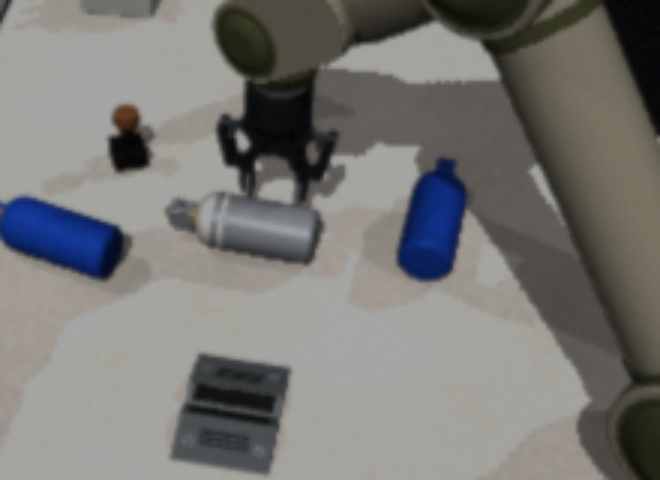

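View pics/wrist1.png

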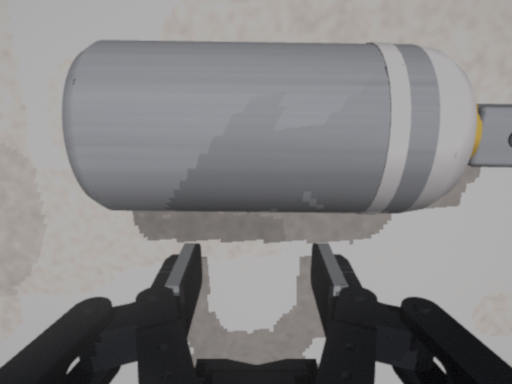

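View pics/top1.png

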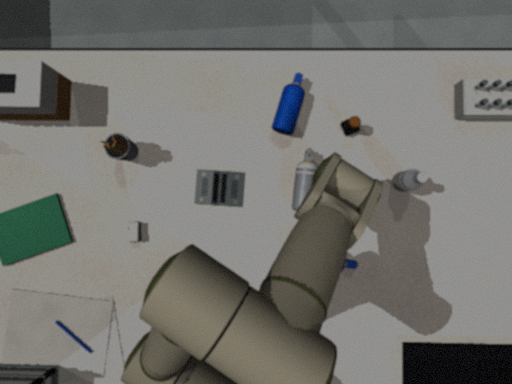

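Side and wrist views: the fingertips stand behind (right of) the cylinder, both across the straight body, with about 19 mm gap. The wrist view has the body from column 65 to 400 and the fingers at columns 185 and 335. I start the gentle push.

```bash
python3 -m handwheel '[{"delta_pos":[0,0,0.5],"twist":[0,0,0],"jaw":0.6},{"delta_pos":[0,0,1.0],"twist":[0,0,0],"jaw":0.6},{"delta_pos":[0,0,1.3],"twist":[0,0,0],"jaw":0.6},{"delta_pos":[0,0,1.5],"twist":[0,0,0],"jaw":0.6},{"delta_pos":[0,0,1.7],"twist":[0,0,0],"jaw":0.6},{"delta_pos":[0,0,1.9],"twist":[0,0,0],"jaw":0.6},{"delta_pos":[0,0,2.1],"twist":[0,0,0],"jaw":0.6},{"delta_pos":[0,0,2.3],"twist":[0,0,0],"jaw":0.6},{"delta_pos":[0,0,2.5],"twist":[0,0,0],"jaw":0.6},{"delta_pos":[0,0,2.7],"twist":[0,0,0],"jaw":0.6}]'
python3 - <<'E'
from h import *
goto([546,-180,20],-5.6)
d=imaging.capture("wrist"); cv2.imwrite('pics/w2.png',d['frame'][:,:,::-1])
E
```

```text
time_s: 3.58
eef_pos: [539.6, -181.9, 20.9]
ee_rot: [0.706, -0.706, 0.033, -0.033]
force: [-0.7, -0.8, -0.4]
grip_width: 0.601
yaw -5.6 shift cm [0.62 0.09 0.25] twist [-0.     0.006 -0.   ]
yaw 174.4 shift cm [0.62 0.09 0.25] twist [-0.    -3.136  0.   ]
```

View pics/w2.png

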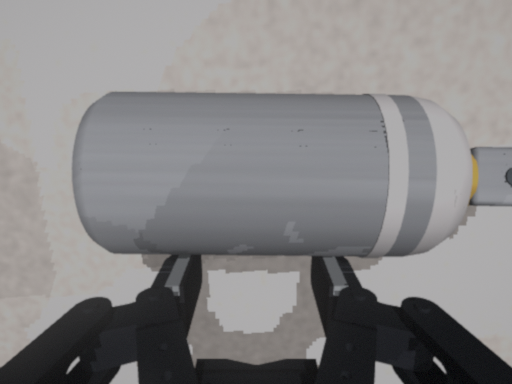

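The cylinder body fills columns 75–470 and its lower edge (row 253) meets the fingertips: in contact and square to the tool. I continue pushing with a slow turn.

```bash
python3 -m handwheel '[{"delta_pos":[0,0,0.25],"twist":[0,-0.006,0],"jaw":0.6},{"delta_pos":[0,0,0.5],"twist":[0,-0.012,0],"jaw":0.6},{"delta_pos":[0,0,0.75],"twist":[0,-0.018,0],"jaw":0.6},{"delta_pos":[0,0,1.0],"twist":[0,-0.024,0],"jaw":0.6},{"delta_pos":[0,0,1.25],"twist":[0,-0.03,0],"jaw":0.6},{"delta_pos":[-0.1,0,1.5],"twist":[0,-0.036,0],"jaw":0.6},{"delta_pos":[-0.1,0,1.75],"twist":[0,-0.042,0],"jaw":0.6},{"delta_pos":[-0.1,0,2.0],"twist":[0,-0.048,0],"jaw":0.6},{"delta_pos":[-0.1,0,2.25],"twist":[0,-0.054,0],"jaw":0.6},{"delta_pos":[-0.1,0,2.5],"twist":[0,-0.06,0],"jaw":0.6}]'
python3 - <<'E'
from h import *
s,e,R=tool(); print(e.round(1), np.degrees(np.arctan2(R[1,0],R[0,0])))
d=imaging.capture("wrist"); cv2.imwrite('pics/w3.png',d['frame'][:,:,::-1])
E
```

```text
time_s: 4.47
eef_pos: [540.9, -156.8, 21.0]
ee_rot: [-0.707, 0.707, -0.011, 0.011]
force: [-0.6, 0.5, 0.6]
grip_width: 0.598
[ 540.9 -156.8   21. ] -1.7984214293668668
```

View pics/w3.png

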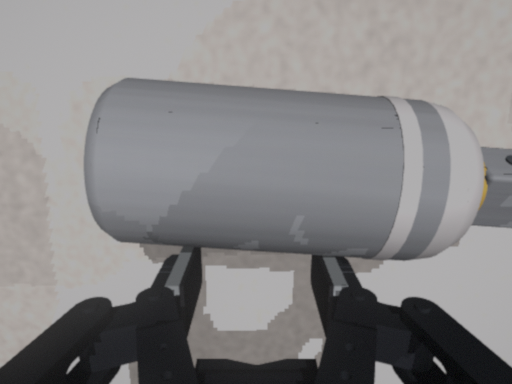

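The cylinder is about 5 mm ahead at the foot end (left edge row 240 against fingertips at row 250), tilted about 3° relative to the tool. I keep pushing at the same speed and turning.

```bash
python3 -m handwheel '[{"delta_pos":[0,0,0.25],"twist":[0,-0.005,0],"jaw":0.6},{"delta_pos":[0,0,0.5],"twist":[0,-0.01,0],"jaw":0.6},{"delta_pos":[0,0,0.75],"twist":[0,-0.015,0],"jaw":0.6},{"delta_pos":[0,0,1.0],"twist":[0,-0.02,0],"jaw":0.6},{"delta_pos":[0,0,1.25],"twist":[0,-0.025,0],"jaw":0.6},{"delta_pos":[0,0,1.5],"twist":[0,-0.03,0],"jaw":0.6},{"delta_pos":[0,0,1.75],"twist":[0,-0.035,0],"jaw":0.6},{"delta_pos":[0,0,2.0],"twist":[0,-0.04,0],"jaw":0.6},{"delta_pos":[0,0,2.25],"twist":[0,-0.045,0],"jaw":0.6},{"delta_pos":[0,0,2.5],"twist":[0,-0.05,0],"jaw":0.6}]'
python3 - <<'E'
from h import *
s,e,R=tool(); print(e.round(1), np.degrees(np.arctan2(R[1,0],R[0,0])))
d=imaging.capture("wrist"); cv2.imwrite('pics/w4.png',d['frame'][:,:,::-1])
d=imaging.capture("top"); cv2.imwrite('pics/t4.png',d['frame'][:,:,::-1])
E
```

```text
time_s: 5.35
eef_pos: [541.7, -131.8, 21.0]
ee_rot: [-0.707, 0.707, 0.007, -0.007]
force: [0.2, 0.2, 0.1]
grip_width: 0.603
[ 541.7 -131.8   21. ] 1.0601606287463878
```

View pics/w4.png

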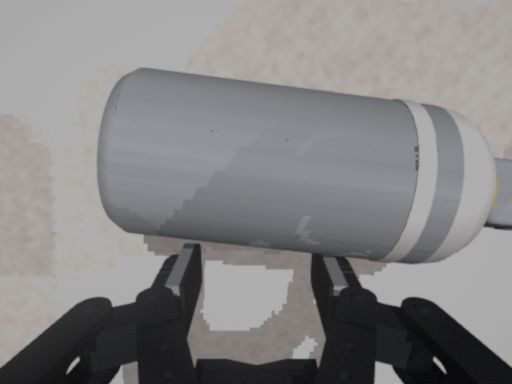

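View pics/t4.png

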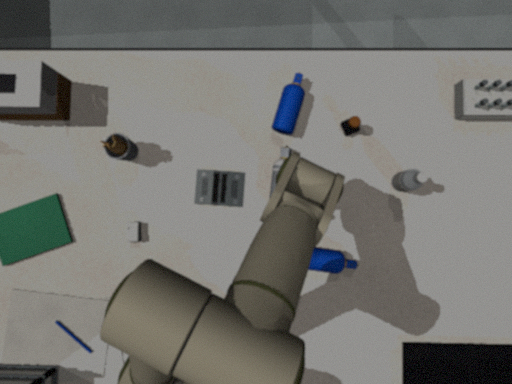

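The cylinder resists yawing while rolling freely: it now lies about 5° off the tool, at yaw ≈ -4°, which is close to the cradle's -3.3°. I turn the tool back to match it and accept an endwise nudge at the end.

```bash
python3 -m handwheel '[{"delta_pos":[0.05,0,0.25],"twist":[0,0.009,0],"jaw":0.6},{"delta_pos":[0.1,0,0.5],"twist":[0,0.018,0],"jaw":0.6},{"delta_pos":[0.15,0,0.75],"twist":[0,0.027,0],"jaw":0.6},{"delta_pos":[0.2,0,1.0],"twist":[0,0.036,0],"jaw":0.6},{"delta_pos":[0.25,0,1.25],"twist":[0,0.045,0],"jaw":0.6},{"delta_pos":[0.3,0,1.5],"twist":[0,0.054,0],"jaw":0.6},{"delta_pos":[0.3,0,1.75],"twist":[0,0.063,0],"jaw":0.6},{"delta_pos":[0.35,0,2.0],"twist":[0,0.07,0],"jaw":0.6},{"delta_pos":[0.4,0,2.3],"twist":[0,0.075,0],"jaw":0.6},{"delta_pos":[0.4,0,2.6],"twist":[0,0.08,0],"jaw":0.6}]'
python3 - <<'E'
from h import *
s,e,R=tool(); print(e.round(1), np.degrees(np.arctan2(R[1,0],R[0,0])))
d=imaging.capture("wrist"); cv2.imwrite('pics/w5.png',d['frame'][:,:,::-1])
E
```

```text
time_s: 6.28
eef_pos: [545.3, -105.7, 21.0]
ee_rot: [0.707, -0.707, 0.022, -0.022]
force: [-0.4, -0.2, -0.2]
grip_width: 0.607
[ 545.3 -105.7   21. ] -3.5850509425219297
```

View pics/w5.png

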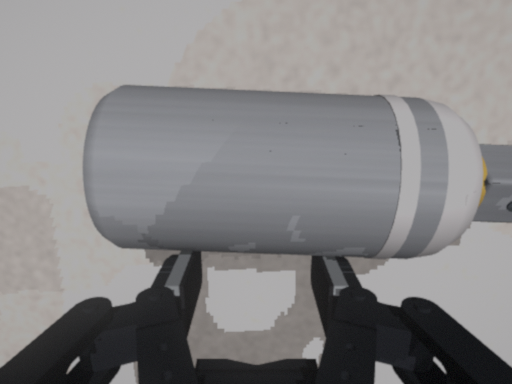

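```bash
python3 -m handwheel '[{"delta_pos":[0,0,0.3],"twist":[0,0,0],"jaw":0.6},{"delta_pos":[0,0,0.6],"twist":[0,0,0],"jaw":0.6},{"delta_pos":[0.05,0,0.9],"twist":[0,0,0],"jaw":0.6},{"delta_pos":[0.1,0,1.2],"twist":[0,0,0],"jaw":0.6},{"delta_pos":[0.1,0,1.5],"twist":[0,0,0],"jaw":0.6},{"delta_pos":[0.1,0,1.8],"twist":[0,0,0],"jaw":0.6},{"delta_pos":[0.1,0,2.1],"twist":[0,0,0],"jaw":0.6},{"delta_pos":[0.1,0,2.4],"twist":[0,0,0],"jaw":0.6},{"delta_pos":[0.1,0,2.7],"twist":[0,0,0],"jaw":0.6},{"delta_pos":[0.1,0,3.0],"twist":[0,0,0],"jaw":0.6}]'
python3 -m handwheel '[{"delta_pos":[0,0,0.3],"twist":[0,0,0],"jaw":0.6},{"delta_pos":[0,0,0.6],"twist":[0,0,0],"jaw":0.6},{"delta_pos":[0.05,0,0.9],"twist":[0,0,0],"jaw":0.6},{"delta_pos":[0.1,0,1.2],"twist":[0,0,0],"jaw":0.6},{"delta_pos":[0.1,0,1.5],"twist":[0,0,0],"jaw":0.6},{"delta_pos":[0.1,0,1.8],"twist":[0,0,0],"jaw":0.6},{"delta_pos":[0.1,0,2.1],"twist":[0,0,0],"jaw":0.6},{"delta_pos":[0.1,0,2.4],"twist":[0,0,0],"jaw":0.6},{"delta_pos":[0.1,0,2.65],"twist":[0,0,0],"jaw":0.6},{"delta_pos":[0.1,0,2.9],"twist":[0,0,0],"jaw":0.6}]'
python3 - <<'E'
from h import *
s,e,R=tool(); print(e.round(1), np.degrees(np.arctan2(R[1,0],R[0,0])))
d=imaging.capture("wrist"); cv2.imwrite('pics/w6.png',d['frame'][:,:,::-1])
E
```

```text
time_s: 7.17
eef_pos: [548.1, -75.8, 21.0]
ee_rot: [-0.707, 0.707, -0.022, 0.022]
force: [-0.6, -0.5, 0.4]
grip_width: 0.602
time_s: 8.0
eef_pos: [550.9, -47.0, 20.9]
ee_rot: [0.707, -0.707, 0.022, -0.022]
force: [-0.7, -0.5, 0.1]
grip_width: 0.596
[550.9 -47.   20.9] -3.54884131585157
```

View pics/w6.png

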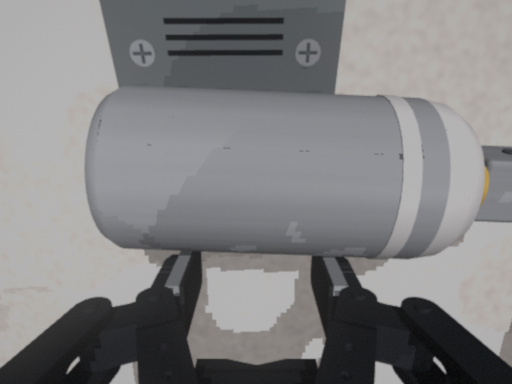

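Wrist view: the cradle's near ramp is straight ahead (columns 120–335 at row 92) and parallel to the tool. The body centre at column ~265 is about 16 mm too far toward the valve side, as predicted. Up the ramp slowly.

```bash
python3 -m handwheel '[{"delta_pos":[0,0,0.25],"twist":[0,0,0],"jaw":0.6},{"delta_pos":[0,0,0.5],"twist":[0,0,0],"jaw":0.6},{"delta_pos":[0,0,0.75],"twist":[0,0,0],"jaw":0.6},{"delta_pos":[0,0,1.0],"twist":[0,0,0],"jaw":0.6},{"delta_pos":[0,0,1.2],"twist":[0,0,0],"jaw":0.6},{"delta_pos":[0,0,1.4],"twist":[0,0,0],"jaw":0.6},{"delta_pos":[0,0,1.6],"twist":[0,0,0],"jaw":0.6},{"delta_pos":[0,0,1.8],"twist":[0,0,0],"jaw":0.6},{"delta_pos":[0,0,2.0],"twist":[0,0,0],"jaw":0.6},{"delta_pos":[0,0,2.2],"twist":[0,0,0],"jaw":0.6}]'
python3 -m handwheel '[{"delta_pos":[0,0,0.2],"twist":[0,0,0],"jaw":0.6},{"delta_pos":[0,0,0.4],"twist":[0,0,0],"jaw":0.6},{"delta_pos":[0,0,0.6],"twist":[0,0,0],"jaw":0.6},{"delta_pos":[0,0,0.8],"twist":[0,0,0],"jaw":0.6},{"delta_pos":[0,0,1.0],"twist":[0,0,0],"jaw":0.6},{"delta_pos":[0,0,1.2],"twist":[0,0,0],"jaw":0.6},{"delta_pos":[0,0,1.4],"twist":[0,0,0],"jaw":0.6},{"delta_pos":[0,0,1.6],"twist":[0,0,0],"jaw":0.6},{"delta_pos":[0,0,1.8],"twist":[0,0,0],"jaw":0.6},{"delta_pos":[0,0,2.0],"twist":[0,0,0],"jaw":0.6}]'
python3 - <<'E'
from h import *
s,e,R=tool(); print(e.round(1), np.degrees(np.arctan2(R[1,0],R[0,0])))
d=imaging.capture("wrist"); cv2.imwrite('pics/w7.png',d['frame'][:,:,::-1])
E
```

```text
time_s: 8.88
eef_pos: [552.4, -25.3, 21.1]
ee_rot: [-0.707, 0.707, -0.022, 0.022]
force: [0.0, -2.4, 1.6]
grip_width: 0.601
time_s: 9.72
eef_pos: [554.9, -6.9, 22.2]
ee_rot: [-0.706, 0.708, -0.021, 0.024]
force: [0.9, -10.4, 5.8]
grip_width: 0.603
[554.9  -6.9  22.2] -3.5848852836779264
```

View pics/w7.png

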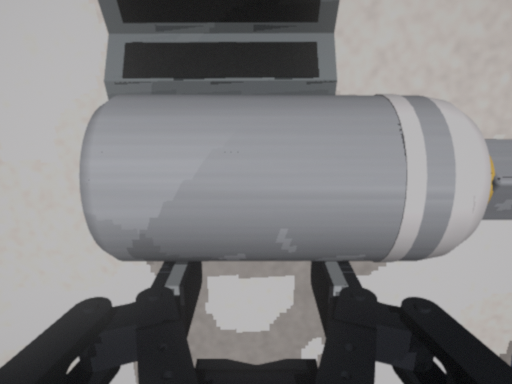

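The cylinder is climbing square to the cradle (both fingers touching, V visible ahead at rows 40–80), force about 10 N. Continuing to the crest.

```bash
python3 -m handwheel '[{"delta_pos":[0,0,0.2],"twist":[0,0,0],"jaw":0.6},{"delta_pos":[0,0,0.4],"twist":[0,0,0],"jaw":0.6},{"delta_pos":[0,0,0.6],"twist":[0,0,0],"jaw":0.6},{"delta_pos":[0,0,0.8],"twist":[0,0,0],"jaw":0.6},{"delta_pos":[0,0,1.0],"twist":[0,0,0],"jaw":0.6},{"delta_pos":[0,0,1.2],"twist":[0,0,0],"jaw":0.6},{"delta_pos":[0,0,1.4],"twist":[0,0,0],"jaw":0.6},{"delta_pos":[0,0,1.6],"twist":[0,0,0],"jaw":0.6},{"delta_pos":[0,0,1.8],"twist":[0,0,0],"jaw":0.6},{"delta_pos":[0,0,2.0],"twist":[0,0,0],"jaw":0.6}]'
python3 - <<'E'
from h import *
s,e,R=tool(); print(e.round(1), np.degrees(np.arctan2(R[1,0],R[0,0])))
d=imaging.capture("wrist"); cv2.imwrite('pics/w8.png',d['frame'][:,:,::-1])
E
```

```text
time_s: 10.6
eef_pos: [556.0, 13.1, 22.1]
ee_rot: [-0.706, 0.708, -0.021, 0.023]
force: [0.1, -9.9, 6.0]
grip_width: 0.603
[556.   13.1  22.1] -3.577119081925647
```

View pics/w8.png

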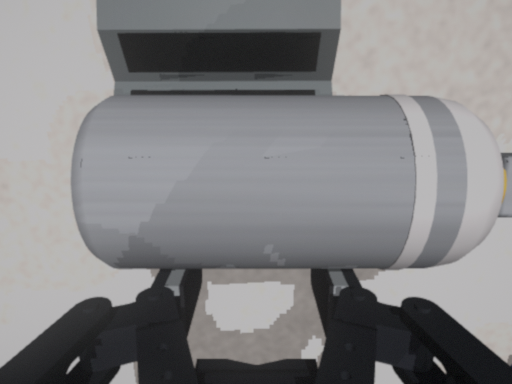

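```bash
python3 -m handwheel '[{"delta_pos":[0,0,0.2],"twist":[0,0,0],"jaw":0.6},{"delta_pos":[0,0,0.4],"twist":[0,0,0],"jaw":0.6},{"delta_pos":[0,0,0.6],"twist":[0,0,0],"jaw":0.6},{"delta_pos":[0,0,0.8],"twist":[0,0,0],"jaw":0.6},{"delta_pos":[0,0,1.0],"twist":[0,0,0],"jaw":0.6},{"delta_pos":[0,0,1.2],"twist":[0,0,0],"jaw":0.6},{"delta_pos":[0,0,1.4],"twist":[0,0,0],"jaw":0.6},{"delta_pos":[0,0,1.6],"twist":[0,0,0],"jaw":0.6},{"delta_pos":[0,0,1.75],"twist":[0,0,0],"jaw":0.6},{"delta_pos":[0,0,1.9],"twist":[0,0,0],"jaw":0.6}]'
python3 - <<'E'
from h import *
s,e,R=tool(); print(e.round(1), np.degrees(np.arctan2(R[1,0],R[0,0])))
d=imaging.capture("wrist"); cv2.imwrite('pics/w9.png',d['frame'][:,:,::-1])
E
```

```text
time_s: 11.48
eef_pos: [555.6, 34.1, 20.7]
ee_rot: [0.707, -0.707, 0.022, -0.022]
force: [-0.6, -0.1, -0.1]
grip_width: 0.598
[555.6  34.1  20.7] -3.533984725447569
```

View pics/w9.png

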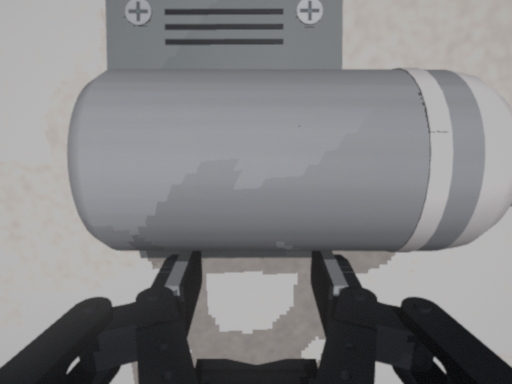

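Over the crest: the contact force is now zero and the far ramp shows beyond the body. I back off and rise to look from above.

```bash
python3 -m handwheel '[{"delta_pos":[0,0,-1],"twist":[0,0,0],"jaw":0.6},{"delta_pos":[0,-1,-4],"twist":[0,0,0],"jaw":0.6},{"delta_pos":[0,-4,-6],"twist":[0,0,0],"jaw":0.6},{"delta_pos":[0,-7,-9],"twist":[0,0,0],"jaw":0.4},{"delta_pos":[0,-9,-12],"twist":[0,0,0],"jaw":0.2},{"delta_pos":[0,-10,-15],"twist":[0,0,0],"jaw":0},{"delta_pos":[0,-10,-18],"twist":[0,0,0],"jaw":0},{"delta_pos":[0,-10,-20],"twist":[0,0,0],"jaw":0},{"delta_pos":[0,-10,-20],"twist":[0,0,0],"jaw":0},{"delta_pos":[0,-10,-20],"twist":[0,0,0],"jaw":0}]'
python3 - <<'E'
from h import *
s,e,R=tool(); print(e.round(1), np.degrees(np.arctan2(R[1,0],R[0,0])))
d=imaging.capture("top"); cv2.imwrite('pics/t10.png',d['frame'][:,:,::-1]); np.savez('pics/t10.npz',**d)
c,a=cyl(d,(470,715,40,150))
f=d['frame'][120:260,150:350,::-1]; cv2.imwrite('pics/t10c.png',cv2.resize(f,None,fx=4,fy=4,interpolation=cv2.INTER_CUBIC))
E
```

```text
time_s: 12.37
eef_pos: [543.0, -167.1, 120.7]
ee_rot: [0.707, -0.707, 0.023, -0.022]
force: [-0.0, 1.0, -0.8]
grip_width: -0.007
[ 543.  -167.1  120.7] -3.667742794323922
c [569.9  91.9] yaw deg -2.97 s [-72.7 -69.  103.2 111.2] w [-34.2  -3.7  31.8]
-80 8 z99 17.7 w -32.0 33.9
-70 75 z99 71.1 w -40.3 42.9
-60 96 z99 73.7 w -48.0 40.7
-50 88 z99 74.4 w -33.1 29.2
-40 89 z99 73.8 w -37.6 39.6
-30 92 z99 73.2 w -34.9 31.9
-20 91 z99 73.8 w -33.8 28.6
-10 90 z99 73.4 w -35.8 44.6
0 95 z99 74.0 w -35.1 42.4
10 86 z99 73.0 w -43.3 32.1
20 87 z99 73.7 w -42.5 40.8
30 87 z99 74.0 w -30.9 29.8
40 80 z99 74.9 w -30.3 31.2
50 79 z99 72.2 w -30.0 31.5
60 54 z99 70.6 w -28.2 25.2
70 32 z99 59.6 w -14.7 12.5
80 36 z99 54.2 w -13.7 11.7
90 35 z99 55.2 w -13.1 12.3
100 20 z99 54.3 w -12.4 8.9
```

View pics/t10c.png

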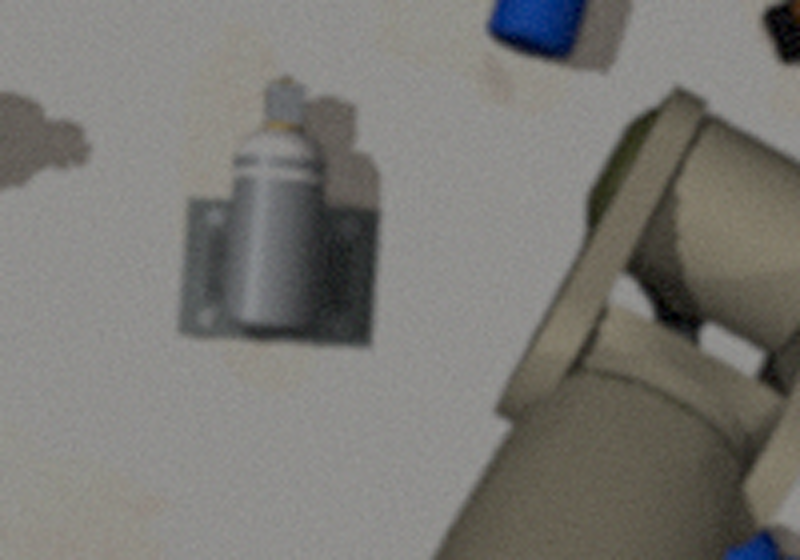

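```bash
cat >> h.py <<'E'
def colseg(d):
    # bare rays: foot and gland extents along the axis column
    pass
E
python3 - <<'E'
from h import *
d=dict(np.load('pics/t10.npz')); g=cv2.cvtColor(d['frame'],cv2.COLOR_RGB2GRAY).astype(int)
print('axis prof rows135-210', g[135:212,214:219].mean(1).round().astype(int))
print('cradle left col prof', [(r,int(g[r,199:203].mean())) for r in list(range(165,175))+list(range(199,208))])
print('cradle right', [(r,int(g[r,238:242].mean())) for r in list(range(165,177))+list(range(200,210))])
P=pts(d); z=P[...,2]
print('z foot', [(r,z[r,214:219].mean().round()) for r in range(196,208)])
print('z gland',[(r,z[r,219:223].mean().round()) for r in range(136,152)])
for n,u,v,h in(("foot",216,202,55),("foot",216,202,12),("gland",221,139.5,39),("cradTL",197.5,169.5,0),("cradBL",195,203,0),("cradTR",244.5,172.5,0),("cradBR",242.5,206.7,0)): print(n,cast(d,u,v,h).round(1))
E
```

```text
axis prof rows135-210 [137 137 139 139 135 129 126 121 114 117 117 117 117 119 120 117 117 117
 124 134 140 142 141 136 127 124 129 137 137 132 125 124 123 123 124 123
 125 122 122 123 121 122 120 121 119 122 119 119 119 119 118 118 118 117
 115 117 116 114 116 113 115 112 113 111 108  94  70  49  47  65 101 127
 140 139 138 141 140]
cradle left col prof [(165, 139), (166, 137), (167, 139), (168, 133), (169, 118), (170, 93), (171, 85), (172, 86), (173, 92), (174, 93), (199, 109), (200, 108), (201, 98), (202, 90), (203, 90), (204, 108), (205, 132), (206, 143), (207, 142)]
cradle right [(165, 95), (166, 93), (167, 95), (168, 94), (169, 94), (170, 90), (171, 79), (172, 60), (173, 48), (174, 49), (175, 47), (176, 48), (200, 47), (201, 45), (202, 46), (203, 48), (204, 55), (205, 68), (206, 94), (207, 124), (208, 140), (209, 141)]
z foot [(196, np.float64(73.0)), (197, np.float64(71.0)), (198, np.float64(72.0)), (199, np.float64(72.0)), (200, np.float64(70.0)), (201, np.float64(68.0)), (202, np.float64(24.0)), (203, np.float64(6.0)), (204, np.float64(5.0)), (205, np.float64(3.0)), (206, np.float64(1.0)), (207, np.float64(2.0))]
z gland [(136, np.float64(3.0)), (137, np.float64(1.0)), (138, np.float64(1.0)), (139, np.float64(31.0)), (140, np.float64(48.0)), (141, np.float64(51.0)), (142, np.float64(50.0)), (143, np.float64(50.0)), (144, np.float64(52.0)), (145, np.float64(50.0)), (146, np.float64(50.0)), (147, np.float64(51.0)), (148, np.float64(51.0)), (149, np.float64(51.0)), (150, np.float64(50.0)), (151, np.float64(53.0))]
foot [504.   95.3  55. ]
foot [505.1 101.1  12. ]
gland [679.7  86.8  39. ]
cradTL [598.9 158.4   0. ]
cradBL [501.7 163.5   0. ]
cradTR [591.5  21.8   0. ]
cradBR [492.8  26.1   0. ]
```

The cylinder lies in the V (body top at 73 mm in the depth map, against 71 mm expected with a ~2 mm bias). Foot edge at row 201.6 and gland tip at row 139 put its middle at x≈568; the cradle centre is x≈546.5, so a nudge of about 21 mm toward the robot is needed, from the valve end.

Run:
```python
from h import *
goto([712,86,120],-3.3)
```

```text
yaw -3.3 shift cm [15.27  0.08 26.21] twist [-0.001 -0.005 -0.001]
yaw 176.7 shift cm [15.27  0.08 26.21] twist [ 1.000e-03  3.137e+00 -1.000e-03]
```

```bash
python3 -m handwheel '[{"delta_pos":[2,0,3],"twist":[0,0,0],"jaw":0},{"delta_pos":[4,0,6],"twist":[0,0,0],"jaw":0},{"delta_pos":[6,0,9],"twist":[0,0,0],"jaw":0},{"delta_pos":[8,0,12],"twist":[0,0,0],"jaw":0},{"delta_pos":[10,0,15],"twist":[0,0,0],"jaw":0},{"delta_pos":[12,0,18],"twist":[0,0,0],"jaw":0},{"delta_pos":[14,0,21],"twist":[0,0,0],"jaw":0},{"delta_pos":[15.3,0,24],"twist":[0,0,0],"jaw":0},{"delta_pos":[15.3,0,26.2],"twist":[0,0,0],"jaw":0},{"delta_pos":[15.3,0,26.2],"twist":[0,0,0],"jaw":0}]'
python3 - <<'E'
from h import *
goto([712,86,26],-3.3)
d=imaging.capture("side"); cv2.imwrite('pics/s11.png',cv2.resize(d['frame'][80:280,120:380,::-1],None,fx=3,fy=3)); np.savez('pics/s11.npz',**d)
E
```

```text
time_s: 13.25
eef_pos: [712.0, 92.2, 120.0]
ee_rot: [0.707, -0.706, 0.02, -0.019]
force: [0.3, 0.1, 0.2]
grip_width: 0.0
yaw -3.3 shift cm [ 0.05  9.4  -0.63] twist [-0.001  0.002 -0.001]
yaw 176.7 shift cm [ 0.05  9.4  -0.63] twist [-2.00e-03 -3.14e+00  2.00e-03]
```

View pics/s11.png

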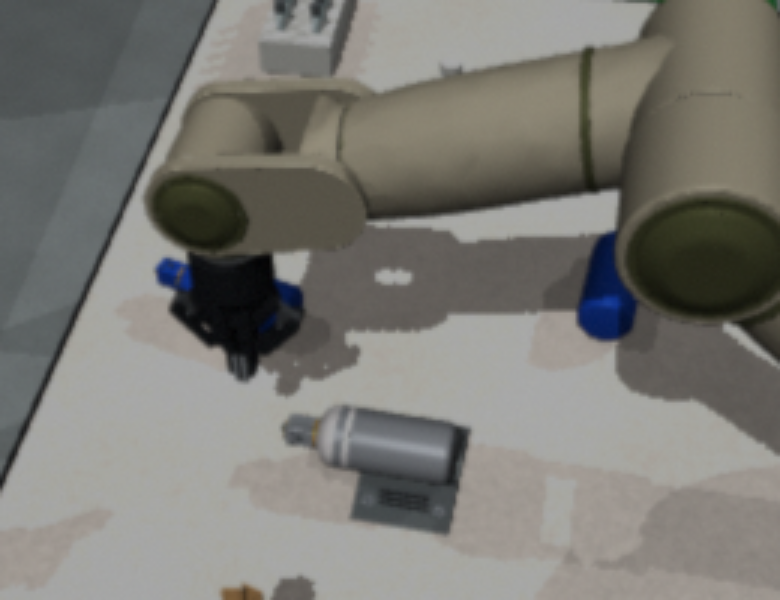

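Side view: the gripper hangs beyond the valve at around (243,375), above the desk. The cylinder lies in the cradle with its valve end overhanging. I descend.

```bash
python3 -m handwheel '[{"delta_pos":[0,2,-0.6],"twist":[0,0,0],"jaw":0},{"delta_pos":[0,4,-0.6],"twist":[0,0,0],"jaw":0},{"delta_pos":[0,6,-0.6],"twist":[0,0,0],"jaw":0},{"delta_pos":[0,8,-0.6],"twist":[0,0,0],"jaw":0},{"delta_pos":[0,9.2,-0.6],"twist":[0,0,0],"jaw":0},{"delta_pos":[0,9.2,-0.6],"twist":[0,0,0],"jaw":0},{"delta_pos":[-0.3,9.2,-0.6],"twist":[0,0,0],"jaw":0},{"delta_pos":[-0.6,9.2,-0.6],"twist":[0,0,0],"jaw":0},{"delta_pos":[-0.9,9.2,-0.6],"twist":[0,0,0],"jaw":0},{"delta_pos":[-1.0,9.2,-0.6],"twist":[0,0,0],"jaw":0}]'
python3 - <<'E'
from h import *
s,e,R=tool(); print(e.round(1),R[:,0].round(3))
d=imaging.capture("wrist"); cv2.imwrite('pics/w12.png',d['frame'][:,:,::-1])
d=imaging.capture("side"); cv2.imwrite('pics/s12.png',cv2.resize(d['frame'][180:280,160:290,::-1],None,fx=6,fy=6,interpolation=cv2.INTER_CUBIC))
E
```

```text
time_s: 14.13
eef_pos: [702.1, 80.7, 30.3]
ee_rot: [-0.707, 0.707, -0.021, 0.022]
force: [0.0, -0.2, -0.4]
grip_width: 0.001
[702.1  80.7  30.3] [ 0.998 -0.062  0.002]
```

View pics/w12.png

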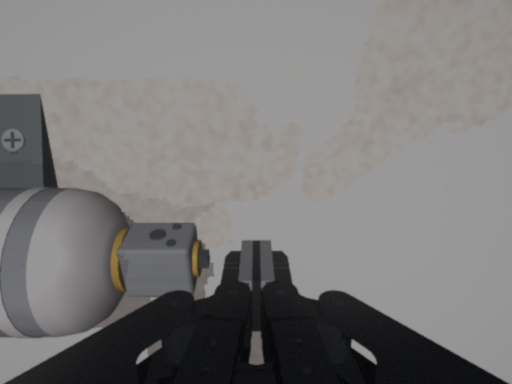

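View pics/s12.png

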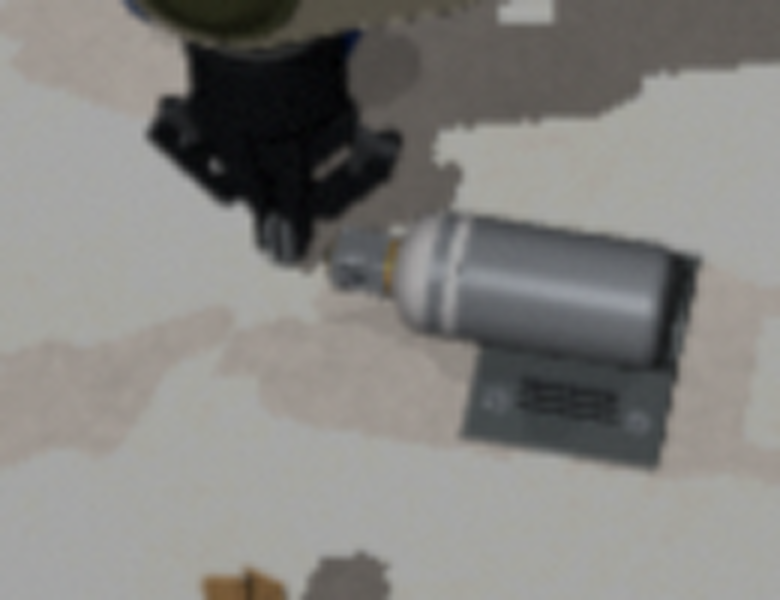

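The fingertips sit next to the gland (wrist view: gland at (203,258), finger at (240,260)), about 5 mm off its axis sideways and a little high. I correct that and approach.

```bash
python3 -m handwheel '[{"delta_pos":[0,0.3,0.3],"twist":[0,0,0],"jaw":0},{"delta_pos":[0,0.6,0.6],"twist":[0,0,0],"jaw":0},{"delta_pos":[0,0.6,0.6],"twist":[0,0,0],"jaw":0},{"delta_pos":[-0.2,0.6,0.6],"twist":[0,0,0],"jaw":0},{"delta_pos":[-0.4,0.6,0.6],"twist":[0,0,0],"jaw":0},{"delta_pos":[-0.6,0.6,0.6],"twist":[0,0,0],"jaw":0},{"delta_pos":[-0.8,0.6,0.6],"twist":[0,0,0],"jaw":0},{"delta_pos":[-1.0,0.6,0.6],"twist":[0,0,0],"jaw":0},{"delta_pos":[-1.2,0.6,0.6],"twist":[0,0,0],"jaw":0},{"delta_pos":[-1.3,0.6,0.6],"twist":[0,0,0],"jaw":0}]'
python3 - <<'E'
from h import *
s,e,R=tool(); print(e.round(1),R[:,0].round(3))
d=imaging.capture("wrist"); cv2.imwrite('pics/w13.png',d['frame'][:,:,::-1])
E
```

```text
time_s: 15.07
eef_pos: [689.7, 87.3, 23.3]
ee_rot: [-0.707, 0.707, -0.021, 0.022]
force: [2.9, 0.4, -1.0]
grip_width: -0.001
[689.7  87.3  23.3] [ 0.998 -0.062  0.002]
```

View pics/w13.png

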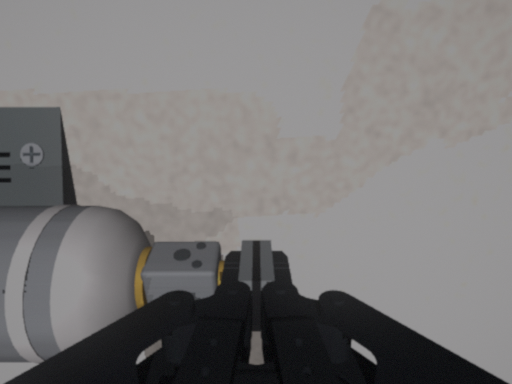

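Contact (2.9 N along x). I push 15 mm slowly along the axis, then measure.

```bash
python3 -m handwheel '[{"delta_pos":[-0.15,0,0],"twist":[0,0,0],"jaw":0},{"delta_pos":[-0.3,0,0],"twist":[0,0,0],"jaw":0},{"delta_pos":[-0.5,0,0],"twist":[0,0,0],"jaw":0},{"delta_pos":[-0.7,0,0],"twist":[0,0,0],"jaw":0},{"delta_pos":[-0.9,0,0],"twist":[0,0,0],"jaw":0},{"delta_pos":[-1.1,0,0],"twist":[0,0,0],"jaw":0},{"delta_pos":[-1.25,0,0],"twist":[0,0,0],"jaw":0},{"delta_pos":[-1.4,0,0],"twist":[0,0,0],"jaw":0},{"delta_pos":[-1.5,0,0],"twist":[0,0,0],"jaw":0},{"delta_pos":[-1.5,0,0],"twist":[0,0,0],"jaw":0}]'
python3 - <<'E'
from h import *
s,e,R=tool(); print(e.round(1),R[:,0].round(3))
d=imaging.capture("wrist"); cv2.imwrite('pics/w14.png',d['frame'][:,:,::-1])
for n in("top","side"):
    d=imaging.capture(n); np.savez(f'pics/{n}14.npz',**d)
    if n=="side": cv2.imwrite('pics/s14.png',cv2.resize(d['frame'][180:280,160:290,::-1],None,fx=6,fy=6,interpolation=cv2.INTER_CUBIC))
    else: cv2.imwrite('pics/t14.png',cv2.resize(d['frame'][120:260,150:350,::-1],None,fx=4,fy=4,interpolation=cv2.INTER_CUBIC))
E
```

```text
time_s: 15.95
eef_pos: [674.4, 88.3, 23.1]
ee_rot: [-0.707, 0.707, -0.022, 0.022]
force: [2.9, -1.6, 1.4]
grip_width: -0.001
[674.4  88.3  23.1] [ 0.998 -0.062 -0.   ]
```

View pics/s14.png

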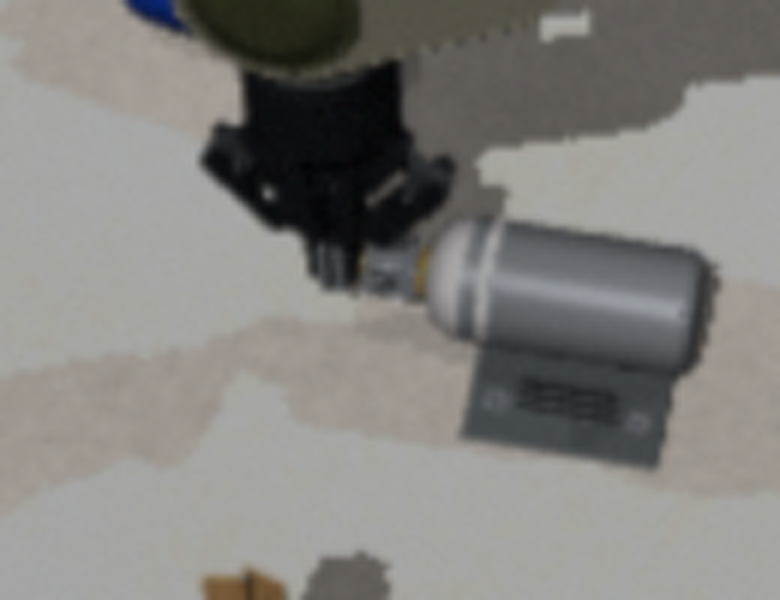

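View pics/t14.png

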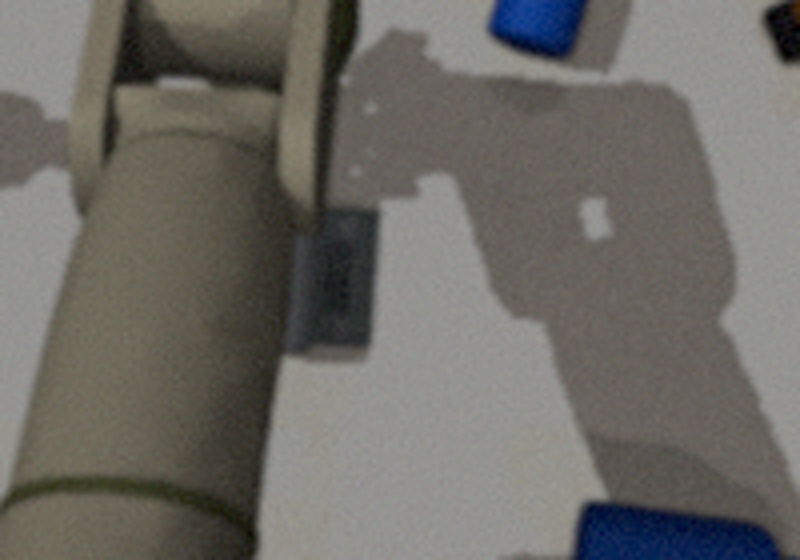

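```bash
cat >> h.py <<'E'
def along(d,cx=546.5,cy=93,yaw=-3.3):
    P=pts(d); a=np.array([np.cos(np.radians(yaw)),np.sin(np.radians(yaw))]); n=np.array([-a[1],a[0]])
    q=P[...,:2]-[cx,cy]; s=q@a; w=q@n; z=P[...,2]
    m=(abs(w)<10)&(z>58)&(z<80)&(s>-90)&(s<130)
    m3=(w>-15)&(w<25)&(z>60)&(z<80)&(s<20)&(s>-100)
    lo=np.sort(s[m]); print('n',m.sum(),'body s: lo',lo[[0,3,8]].round(1),'hi',lo[[-1,-4,-9]].round(1),'w med',np.median(w[m]).round(1))
E
python3 - <<'E'
from h import *
for n in('t10','s11','side14'):
    d=dict(np.load(f'pics/{n}.npz')); print(n); along(d)
E
```

```text
t10
n 366 body s: lo [-42.1 -40.4 -39.5] hi [94.8 92.5 90.7] w med -0.2
s11
n 216 body s: lo [-41.3 -40.1 -37.7] hi [94.1 90.8 86.1] w med 1.2
side14
n 241 body s: lo [-57.6 -56.5 -53.8] hi [115.7 113.9 110.3] w med 1.8
```

Run:
```python
from h import *
a=np.array([np.cos(np.radians(-3.3)),np.sin(np.radians(-3.3))]); n=np.array([-a[1],a[0]])
for f in('top0','t10','s11','side14'):
    d=dict(np.load(f'pics/{f}.npz')); P=pts(d); q=P[...,:2]-[546.5,93]; s=q@a; w=q@n; z=P[...,2]
    g=cv2.cvtColor(d['frame'],cv2.COLOR_RGB2GRAY)
    for lo,hi in((-60,-38),(38,60)):
        m=(w>lo)&(w<hi)&(abs(s)<75)&(z<25)&(z>4.5)
        L=np.sort(s[m]); 
        if len(L)>20: print(f,lo,len(L),L[[0,4,10]].round(1),L[[-1,-5,-11]].round(1))
```

```text
top0 -60 213 [-50.  -49.  -44.3] [72.1 49.  46.2]
top0 38 221 [-70.4 -49.9 -44.9] [70.9 48.  47.2]
t10 -60 211 [-50.  -49.2 -46.1] [69.3 49.4 46.3]
t10 38 222 [-71.3 -55.6 -48.2] [68.7 48.  45.2]
s11 38 143 [-49.3 -46.  -40.4] [47.5 44.7 41.9]
side14 38 148 [-66.7 -48.1 -44.9] [68.2 48.7 44.4]
```

Both views agree: the cradle's ends are at s≈±49 about its centre (−0.5), and the foot has moved from s≈−42 to −57.5 with −62.5 wanted. Push 5 mm more.

```bash
python3 -m handwheel '[{"delta_pos":[-0.1,0,0],"twist":[0,0,0],"jaw":0},{"delta_pos":[-0.2,0,0],"twist":[0,0,0],"jaw":0},{"delta_pos":[-0.3,0,0],"twist":[0,0,0],"jaw":0},{"delta_pos":[-0.4,0,0],"twist":[0,0,0],"jaw":0},{"delta_pos":[-0.48,0,0],"twist":[0,0,0],"jaw":0},{"delta_pos":[-0.48,0,0],"twist":[0,0,0],"jaw":0},{"delta_pos":[-0.48,0,0],"twist":[0,0,0],"jaw":0},{"delta_pos":[-0.2,0,0],"twist":[0,0,0],"jaw":0},{"delta_pos":[0.5,0,0],"twist":[0,0,0],"jaw":0},{"delta_pos":[1.5,0,0],"twist":[0,0,0],"jaw":0}]'
python3 -m handwheel '[{"delta_pos":[0.5,0,0],"twist":[0,0,0],"jaw":0},{"delta_pos":[1,-2,0],"twist":[0,0,0],"jaw":0},{"delta_pos":[1,-5,0],"twist":[0,0,0],"jaw":0},{"delta_pos":[1,-8,0],"twist":[0,0,0],"jaw":0},{"delta_pos":[1,-11,-3],"twist":[0,0,0],"jaw":0},{"delta_pos":[0,-12,-6],"twist":[0,0,0],"jaw":0},{"delta_pos":[-2,-12,-9],"twist":[0,0,0],"jaw":0},{"delta_pos":[-4,-12,-12],"twist":[0,0,0],"jaw":0},{"delta_pos":[-6,-12,-15],"twist":[0,0,0],"jaw":0},{"delta_pos":[-8,-12,-18],"twist":[0,0,0],"jaw":0}]'
python3 -m handwheel '[{"delta_pos":[0,0,-3],"twist":[0,0,0],"jaw":0},{"delta_pos":[0,0,-6],"twist":[0,0,0],"jaw":0},{"delta_pos":[0,0,-7],"twist":[0,0,0],"jaw":0},{"delta_pos":[0,0,-7],"twist":[0,0,0],"jaw":0},{"delta_pos":[0,0,-7],"twist":[0,0,0],"jaw":0},{"delta_pos":[0,0,-7],"twist":[0,0,0],"jaw":0},{"delta_pos":[0,0,-7],"twist":[0,0,0],"jaw":0},{"delta_pos":[0,0,-7],"twist":[0,0,0],"jaw":0},{"delta_pos":[0,0,-7],"twist":[0,0,0],"jaw":0},{"delta_pos":[0,0,-7],"twist":[0,0,0],"jaw":0}]'
python3 - <<'E'
from h import *
for n in("top","side"):
    d=imaging.capture(n); np.savez(f'pics/{n}15.npz',**d); along(d)
    b=(slice(120,260),slice(150,350)) if n=="top" else (slice(160,300),slice(140,340))
    cv2.imwrite(f'pics/{n}15.png',cv2.resize(d['frame'][b][:,:,::-1],None,fx=4,fy=4,interpolation=cv2.INTER_CUBIC))
    if n=="top":
        g=cv2.cvtColor(d['frame'],cv2.COLOR_RGB2GRAY).astype(int)
        P=pts(d);z=P[...,2]
        print([(r,z[r,213:218].mean().round()) for r in range(204,213)]); print([(r,z[r,218:222].mean().round()) for r in range(142,154)])
        c,a=cyl(d,(470,715,40,150))
E
```

```text
time_s: 16.93
eef_pos: [688.6, 87.8, 22.3]
ee_rot: [0.707, -0.707, 0.023, -0.021]
force: [0.4, 0.1, 1.3]
grip_width: -0.003
time_s: 17.77
eef_pos: [596.7, -88.0, 142.5]
ee_rot: [0.707, -0.707, 0.022, -0.021]
force: [0.6, -1.0, 0.6]
grip_width: -0.003
time_s: 18.6
eef_pos: [594.2, -156.6, 143.0]
ee_rot: [0.707, -0.707, 0.022, -0.022]
force: [-0.1, 0.3, -0.0]
grip_width: 0.003
n 361 body s: lo [-62.3 -61.8 -59.5] hi [72.9 72.1 68.8] w med -0.3
[(204, np.float64(70.0)), (205, np.float64(72.0)), (206, np.float64(72.0)), (207, np.float64(71.0)), (208, np.float64(70.0)), (209, np.float64(67.0)), (210, np.float64(0.0)), (211, np.float64(0.0)), (212, np.float64(1.0))]
[(142, np.float64(2.0)), (143, np.float64(2.0)), (144, np.float64(1.0)), (145, np.float64(1.0)), (146, np.float64(1.0)), (147, np.float64(21.0)), (148, np.float64(50.0)), (149, np.float64(51.0)), (150, np.float64(52.0)), (151, np.float64(50.0)), (152, np.float64(50.0)), (153, np.float64(52.0))]
c [548.7  92.7] yaw deg -3.69 s [-65.4 -63.3 102.8 109.8] w [-33.4  -2.5  31.9]
-70 41 z99 71.5 w -28.3 29.3
-60 85 z99 73.6 w -30.6 29.3
-50 92 z99 73.7 w -40.1 42.9
-40 93 z99 73.3 w -42.4 32.4
-30 88 z99 74.4 w -36.2 38.6
-20 92 z99 72.6 w -35.2 42.8
-10 86 z99 74.6 w -37.1 32.4
0 87 z99 74.1 w -39.1 28.7
10 90 z99 74.0 w -38.4 30.0
20 90 z99 74.6 w -31.7 48.9
30 86 z99 73.1 w -48.4 32.3
40 88 z99 73.5 w -30.5 33.2
50 80 z99 72.6 w -29.7 31.3
60 59 z99 71.4 w -26.2 29.0
70 32 z99 58.7 w -11.2 18.4
80 34 z99 56.2 w -11.4 16.1
90 35 z99 54.0 w -12.2 16.0
100 23 z99 55.1 w -12.3 12.3
n 227 body s: lo [-61.9 -60.6 -57.8] hi [74.  70.5 66. ] w med 1.5
```

View pics/top15.png

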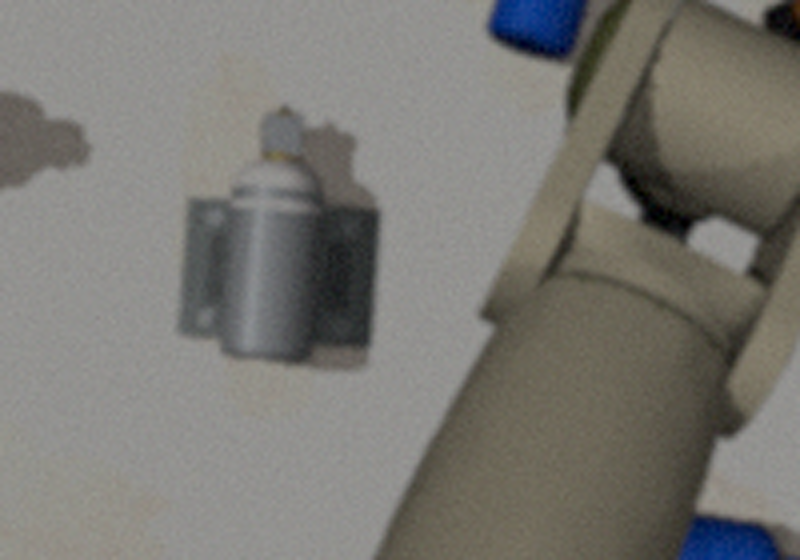

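View pics/side15.png

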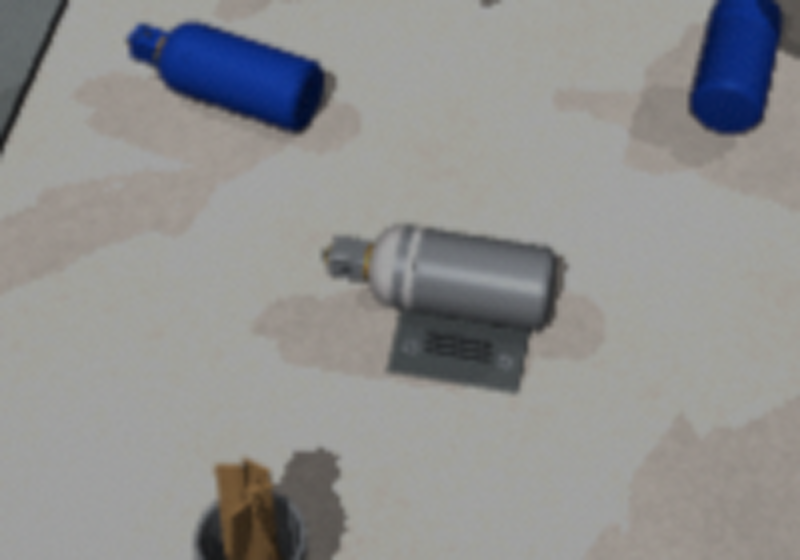

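The top view shows the cylinder in the V, foot edge at row 209.5 and gland tip at row 147. The side view agrees, and the gripper is well clear. I make a last check of the neighbours and hand in.

Run:
```python
from h import *
from rig import ctrl
d=imaging.capture("top"); along(d)
for s,Q in comps(d,6):
    if s[4]<3000 and s[1]<340: print(s,np.median(Q,0).round())
s=telemetry.sense(); print(s['time_s'],np.round(s['force'],1)); ctrl.finish_job()
```

```text
n 369 body s: lo [-62.3 -61.8 -59.6] hi [72.9 70.5 68.7] w med -0.2
[271, 73, 34, 62, 1213] [ 767. -101.   59.]
[453, 78, 59, 42, 2285] [ 795. -628.   54.]
[99, 133, 39, 28, 741] [645. 353.  83.]
[198, 147, 41, 64, 1671] [552.  87.  61.]
[391, 168, 37, 24, 621] [ 565. -408.  100.]
[127, 222, 14, 20, 278] [419. 329.  30.]
18.75 [-0.1 -1.  -0.7]
the job is handed in; nothing more can be done
```

The cylinder is lying in the V of the cradle at rest, and I handed the job in at 18.75 s of the 51 s allowed. I rolled it across the desk with two fingertips and over the ramp. It dropped in about 20 mm too far toward the valve end, so I nudged it back endwise on the gland.

**Final checks on the cylinder:**
- **Centring:** in the last top and side views the foot was at about −62 mm from the cradle centre I had assumed, and those views put that centre within 1 mm. The body is therefore lengthwise centred to roughly 1 mm, with the camera calibration good to about 2 mm.
- **Seating:** its top measured 73–74 mm. The V should give 71 mm, and the depth map reads 1–3 mm high on the desk and on the cylinder before I moved it. It reads about −3.7° of turn, and the cradle about −3.3°.
- **At rest:** its position was the same across the last two top pictures.

**Other items:** the spatula jar, sanitiser, oximeter and one blue look-alike are within 1 mm of where they started. The arm hid the stamp and the other look-alike in the last top picture, so I did not re-measure them. The gripper passed well clear of both.

**What did not go to plan:** I tried to turn the cylinder while it rolled, so it would arrive centred, but it hardly turned. It also ran about 5 mm ahead of the fingertips at one point. The highest contact force I read was about 10–12 N, on the ramp.

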